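Lock the dial stage with its index pin

TASK

Lock the dial stage: take the long brass-headed index pin from the wooden block, turn the red-knobbed crank until the index hole in the dial lies under the brass guide, and pass the pin through guide and dial, pressed gently fully home until its head sits on the guide. The pin may stand loose in the guide on the dial while you turn, but never force it or the crank against it, and leave the other things on the bench as they are.

Things in the scene. Friction and masses are not known exactly. Their poses are not given: they have to be found in the camera images.
- stage: Dial stage fixed to the bench, place and yaw vary. Dark base 180 x 150 x 30 mm; origin on the bench under the dial axis, x towards the brass guide, z up. Brass guide: an arm over the dial, 44 mm wide in y, x from 18 to 91 mm, underside 55 and top 80 mm above the bench. In the base under the guide is a 20 mm bore with two small sprung catch balls.
- dial_top (a point): Centre of the aluminium dial's top face, 43 mm above the bench. Dial radius about 57 mm, 12 mm thick, turns with the crank. One index hole, 15 mm wide, 42 mm from the axis. The dial was clamped to the crank by eye: its hole lies opposite the red grip only to within 0.5 rad either way, differently each time.
- guide_mouth (a point): Centre of the guide hole at the guide's top face: 42 mm from the dial axis along the stage's x, 80 mm above the bench. The hole is vertical, 13.8 mm wide, 25 mm long, with a 2 mm chamfer at the mouth.
- crank (a joint): Angle of crank and dial (rad) about the stage's z, counterclockwise from above; limits -0.75 to 1.6. The red grip is at pi + this angle from the stage's x. Starts at 0.9 to 1.5; the hole comes under the guide somewhere between 0.5 and -0.5, not told, so turn clockwise and feel for it. No play, stays where left; with the pin in the hole it stops hard after 1 to 3 mm of hole travel.
- crank_grip (a point): On the axis of the crank's red upright grip, 85 mm above the bench: a fixed round post 18 mm across, from 55 to 108 mm above the bench, 75 mm from the dial axis. It takes about 2 to 3 N to turn. The crank arm below is 18 mm wide with its top at 55 mm.
- pin: Index pin, loose, about 0.11 kg, upright in one of the block's two holes (which one varies). Origin at the centre of its lower end, z to the head. Steel shank 12 mm across, 68 mm long, with a 3 mm conical point (9 mm at the end); brass head: collar 24 mm across from 68 to 72 mm, round grip 20 mm across from 72 to 98 mm.
- pin_tip (a point): Centre of the index pin's lower end. Left standing in the guide on the dial's solid face it is 43 mm above the bench (collar 31 mm above the guide). When the hole comes under it the pin drops by its own weight onto the catch balls, to about 24 mm. Fully home, collar on the guide, it is 12 mm above the bench.
- pin_head (a point): Centre of the top of the index pin's head, 98 mm above its lower end. Pressing the pin past the catch balls until its collar sits on the guide takes some 4 to 12 N.
- pin_block: Fixed pale wooden block 60 x 140 x 50 mm, origin under its centre, with two upright blind holes 14 mm wide and 44 mm deep at y = +35 and -35 mm. The pins stand in them, the index pin's collar 24 mm above the block's top.
- short_pin: The wrong pin, to be left: like the index pin but with a black head and a shank of 48 mm; in the block's other hole.
- compass: Brass lensatic compass, body 58 mm across, 12 mm high, with an upright lid at its +x side up to 61 mm high. Origin under its centre. Loose, to be left alone.
- magnet: Black bar magnet 75 x 15 x 10 mm with a red end, lying on the bench, origin under its centre. To be left alone.
- pivot_cup: White ceramic pivot cup 44 mm across, 30 mm high, origin under its centre. To be left alone.
- plumb_bob: Chrome plumb bob 38 mm across, 97 mm high, standing point up, origin under its centre. To be left alone.
- screwdriver: Screwdriver lying on the bench. To be left alone.
Mind the look-alikes: they are no part of the job. Of the things that look like the pin, the smallest one is meant.

How it is judged:
By the outcome, as a careful person would: the job done as asked, in the order asked, and still so for the second after the job is handed in, with the robot touching nothing.
It also fails if it takes over 72 s, if anything falls off the work surface, if the arm or the gripper's body presses on something with over 40 N, if the wrist force passes 120 N, or if a joint passes its speed limit or range.

ROBOT

A 6-joint arm with a two-finger parallel gripper is mounted at the origin on the work surface. World frame = base frame: x ahead of the robot, y to its left, z up, the work surface at z = 0. Lengths are in m, angles in rad, forces in N, time in s.
With the tool pointing down it reaches from about 0.225 to 0.875 m from the base axis. Payload 3.4 kg.
Tool frame: the origin (TCP) lies at the very end of the fingers, on their centre line; the grasp point (between the pads) lies 19 mm behind it (manip.grasp_offset is the distance from the TCP to the grasp point, in m); x points along the fingers, y is the direction in which the jaws open and shut, and the axes are right-handed (so a half turn about x gives the same grasp; the last joint's range is limited). The gripper opens to 85 mm and grips with 20 to 120 N. Pads are 22 mm wide; open, the fingers measure 114 mm over their backs; the gripper's body (76 mm by 85 mm) begins 54 mm behind the grasp point. The pads swing forward as they close: fully open they stand 13 mm farther back than shut.
Start: joints at [-1.256, 0.276, 1.505, -0, 1.361, -0.121], TCP at [0.243, -0.521, 0.231] pointing down, gripper open.
Joint ranges: [-2.89, 2.89], [-0.75, 2.08], [0.22, 2.7], [-1.18, 4.32], [0.11, 2.71], [-2.7, 2.7]. Speed limits (rad/s): [2.57, 2.57, 3.14, 3.14, 3.14, 3.14].

INTERFACE

Orientations are given as a unit quaternion [w, x, y, z].
In Python, from rig import manip gives the robot as it stands.
- The arm moves only by the tool step_arm, never from a script. Its argument "increments" is a list of rows, each an object with "grip": the opening, from 0 (shut) to 1 (fully open); "delta_pos": the shift along the world's x, y, z in m, a list of three; "twist": the turn about the world's z in degrees. A call has 1 to 10 rows; each row shifts and turns the commanded pose from where the row before left it; what a row does not reach is not made up. A row lasts 1/12 s, in which the tool goes at most 41.7 mm and 7.16 degrees, less where a joint would pass 70% of its speed; a pose out of reach is approached as far as the arm can. A call with a gripper value outside its range is refused whole. The fingers move at their own pace and stop on an object; "force" is the grip in N (left out, the last holds). Time passes only in rows, so rows that do not move let the fingers close. It gives the time, the measured TCP pose, the force and the opening at its end, in the units of the state.
- manip.get_state(): the state, without advancing time (a new reading comes with each control period).
- manip.get_image(name): name is "scene" or "top"; returns a dict with "img" (480x640x3 uint8, red, green, blue), "fx", "fy", "cx", "cy" (pixels), "rvec" (rotation vector, rad) and "tvec" (3), from world to camera coordinates, as OpenCV has them. Camera axes: x right, y down, z forward; pixel columns grow to the right and rows downward; lengths in m; the calibration is good to about 2 mm. A picture is of the moment at which its call begins. There is no depth.
- manip.sign_off(): hands the job in, once; it reports no verdict.
The state is a dict: "clock": time; "qpos": joint angles; "qd": joint speeds; "effort": joint torques, N m; "position": TCP position; "ee_rot": TCP orientation; "contact_force": force on the tool from outside, world axes, zero at the start; "moment": the same for the moment, N m; "width": finger opening in m.
Only numpy, scipy, OpenCV 4.12 (cv2) and the standard library are available. Lean on these libraries where they do the work, as an engineer would, in place of code of your own. Each camera call takes 0.05 s, during which the arm holds its last target. There are 200 camera calls.

## Working session

There is one attempt and no reset: what is moved stays moved. The work goes in short steps, Python scripts to look and compute and a tool call to move; the robot and the scene stay as the last step left them, time stands still between calls to the robot, and variables do not carry over. Pictures are saved under pics/ and viewed, about 8 in all and at most 12, crops included, and the job is handed in when it is done.

Besides the shell and the picture viewer there is one more tool, called after "Emit:" by a JSON object that holds its "fn" and its "kwargs", one argument or row to a line. step_arm: Moves the arm, as the interface text tells. Its arguments: {"type":"object","properties":{"increments":{"type":"array"},"force":{"type":"number"}},"required":["increments"]}

```bash
mkdir -p pics
cat > h.py <<'E'
import cv2,numpy as np
from rig import manip
def snap(name,f,crop=None,s=1):
    d=manip.get_image(name); im=d["img"][:,:,::-1]
    if crop: x0,y0,x1,y1=crop; im=im[y0:y1,x0:x1]
    cv2.imwrite("pics/"+f,cv2.resize(im,None,fx=s,fy=s,interpolation=cv2.INTER_CUBIC)); return d
def K(d): return np.array([[d["fx"],0,d["cx"]],[0,d["fy"],d["cy"]],[0,0,1.]])
def ray(d,uv,z):
    R=cv2.Rodrigues(np.array(d["rvec"],float))[0]; t=np.array(d["tvec"],float).ravel()
    c=-R.T@t; v=R.T@np.linalg.inv(K(d))@np.array([uv[0],uv[1],1.]); return c+v*(z-c[2])/v[2]
def proj(d,P): return cv2.projectPoints(np.array(P,float).reshape(-1,1,3),np.array(d["rvec"],float),np.array(d["tvec"],float),K(d),None)[0][:,0]
E
python3 - <<'E'
from h import *
import pickle
for n in("top","scene"):
    d=snap(n,n+"1.png"); pickle.dump(d,open(n+".pkl","wb"))
print(manip.get_state())
E
```

```text
{'clock': 0.1, 'qpos': array([-1.25596762e+00,  2.76499912e-01,  1.50599072e+00,  9.99437690e-06,
        1.36072276e+00, -1.20979345e-01]), 'qd': array([-0.00134378, -0.00129621, -0.00175468,  0.00153615, -0.00068955,
        0.00018751]), 'effort': array([ 1.72050677e-03, -4.17699265e+01, -2.46405369e+01, -1.55062480e-05,
        5.81884815e-03,  2.82482944e-06]), 'position': array([ 0.24259386, -0.52079701,  0.23055069]), 'ee_rot': array([-0.15229352, -0.69033354, -0.15343484,  0.69043757]), 'contact_force': array([-0.94001771, -0.30478134, -0.39347544]), 'moment': array([-0.01065406,  0.0237833 ,  0.00514713]), 'width': 0.0855752097357097}
```

View pics/top1.png

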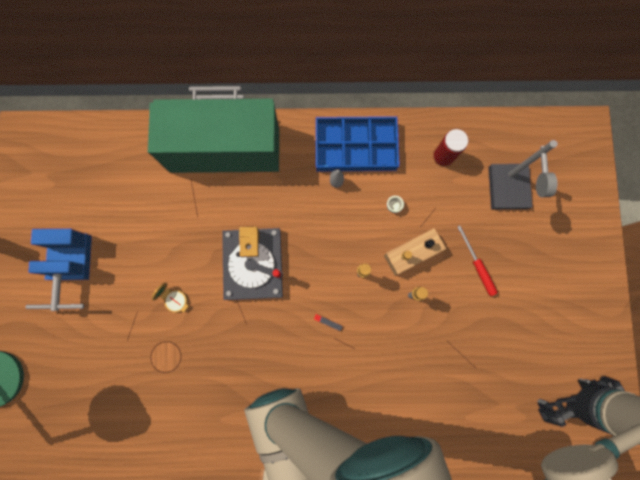

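View pics/scene1.png

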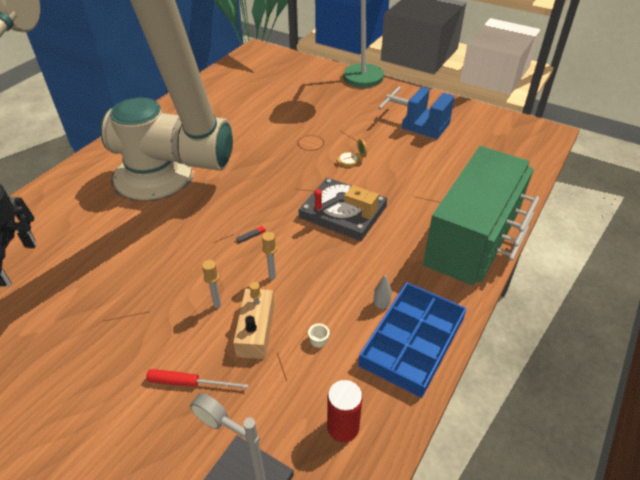

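Run:
```python
from h import *
import pickle
d=pickle.load(open("top.pkl","rb"));im=d["img"][:,:,::-1]
a=cv2.resize(im[220:310,210:295],None,fx=6,fy=6,interpolation=2)
b=cv2.resize(im[225:280,380:450],None,fx=6,fy=6,interpolation=2)
d2=pickle.load(open("scene.pkl","rb"));im2=d2["img"][:,:,::-1]
out=np.zeros((600,800,3),np.uint8)
a=cv2.resize(im[225:305,215:290],None,fx=5,fy=5,interpolation=2); out[:400,:375]=a
b=cv2.resize(im[225:280,380:455],None,fx=5,fy=5,interpolation=2); out[:275,400:775]=b
c=cv2.resize(im2[175:240,295:390],None,fx=3,fy=3,interpolation=2); out[405:600,:285]=c
e=cv2.resize(im2[275:365,225:285],None,fx=3.5,fy=3.5,interpolation=2); out[280:595,400:610]=e
cv2.imwrite("pics/c1.png",out)
R=cv2.Rodrigues(np.array(d["rvec"]))[0];print("cam",-R.T@d["tvec"])
```

```text
cam [ 0.40813172 -0.03284867  1.18622134]
```

View pics/c1.png

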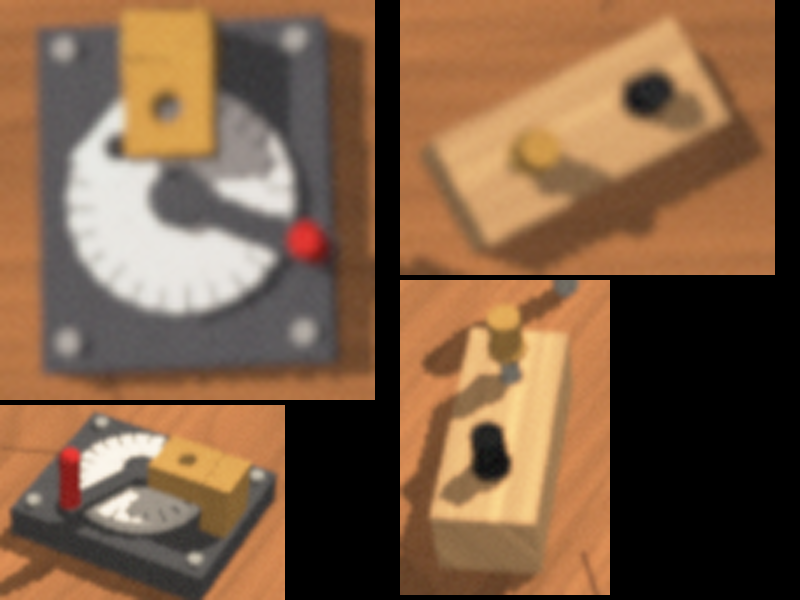

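Run:
```python
from h import *
import pickle
d=pickle.load(open("top.pkl","rb"));d2=pickle.load(open("scene.pkl","rb"))
T=lambda x,y:((x+.5)/5-.5+215,(y+.5)/5-.5+225)
B=lambda x,y:((x-400+.5)/5-.5+380,(y+.5)/5-.5+225)
p=lambda n,v:print(n,np.round(v,4))
p("dial",ray(d,T(182,197),.043)); p("gm",ray(d,T(166,107),.08));
p("hub",ray(d,T(178,198),.06))
p("grip",ray(d,T(306,240),.108)); p("hole",ray(d,T(115,145),.043))
for s in [(63,48),(295,38),(303,332),(67,342)]: p("screw",ray(d,T(*s),.032))
p("pin",ray(d,B(538,145),.104)); p("short",ray(d,B(650,92),.084))
p("blk",[ray(d,B(*s),.05)for s in[(425,148),(670,18),(735,115),(487,243)]])
S=lambda x,y:((x+.5)/3-.5+295,(y-405+.5)/3-.5+175)
E=lambda x,y:((x-400+.5)/3.5-.5+225,(y-280+.5)/3.5-.5+275)
p("s gm",ray(d2,S(188,460),.08));p("s grip",ray(d2,S(70,453),.106));p("s pin",ray(d2,E(504,313),.104));p("s short",ray(d2,E(488,433),.084))
```

```text
dial [0.5323 0.1367 0.043 ]
gm [0.5733 0.1398 0.08  ]
hub [0.53   0.1362 0.06  ]
grip [0.504  0.0673 0.108 ]
hole [0.5594 0.1714 0.043 ]
screw [0.612  0.2013 0.032 ]
screw [0.6163 0.0806 0.032 ]
screw [0.4636 0.0756 0.032 ]
screw [0.4596 0.1962 0.032 ]
pin [ 0.5479 -0.2507  0.104 ]
short [ 0.5765 -0.3112  0.084 ]
blk [[ 0.5538 -0.204   0.05  ]
 [ 0.62   -0.3318  0.05  ]
 [ 0.5694 -0.3626  0.05  ]
 [ 0.5051 -0.234   0.05  ]]
s gm [0.5773 0.1395 0.08  ]
s grip [0.5053 0.0706 0.106 ]
s pin [ 0.5469 -0.2488  0.104 ]
s short [ 0.58   -0.3128  0.084 ]
```

Run:
```python
from h import *
import pickle
from scipy.spatial.transform import Rotation as Ro
s=manip.get_state(); q=s["ee_rot"]; M=Ro.from_quat([q[1],q[2],q[3],q[0]]).as_matrix(); print(M.round(3))
print("jaw yaw",np.degrees(np.arctan2(M[1,1],M[0,1])))
d=pickle.load(open("top.pkl","rb"));d2=pickle.load(open("scene.pkl","rb"))
for n,a,b in[("A",(365,270),(269,238)),("B",(421.5,294),(210,267))]:
    A=np.array([[*(ray(d,a,1)-ray(d,a,0))],[*(ray(d2,b,1)-ray(d2,b,0))]])
    o=[ray(d,a,0),ray(d2,b,0)]
    sol=np.linalg.lstsq(np.array([A[0],-A[1]]).T,o[1]-o[0],rcond=None)[0]
    print(n,o[0]+A[0]*sol[0],o[1]+A[1]*sol[1])
```

```text
[[-0.     0.422 -0.907]
 [ 0.002 -0.907 -0.422]
 [-1.    -0.002 -0.   ]]
jaw yaw -65.03014856473136
A [ 0.50666419 -0.14500939  0.12737094] [ 0.51078537 -0.14166761  0.12740045]
B [ 0.44921847 -0.27627995  0.12619902] [ 0.4540557  -0.27213137  0.1254338 ]
```

Emit:
{"fn": "step_arm", "kwargs": {
  "increments": [
    {"grip": 0.5,"delta_pos": [0.025,0.0225,0],"twist": 0},
    {"grip": 0.5,"delta_pos": [0.025,0.0225,0],"twist": 0},
    {"grip": 0.5,"delta_pos": [0.025,0.0225,0],"twist": 0},
    {"grip": 0.5,"delta_pos": [0.025,0.0225,0],"twist": 0},
    {"grip": 0.5,"delta_pos": [0.025,0.0225,0],"twist": 0},
    {"grip": 0.5,"delta_pos": [0.025,0.0225,0],"twist": 0},
    {"grip": 0.5,"delta_pos": [0.025,0.0225,0],"twist": 0},
    {"grip": 0.5,"delta_pos": [0.025,0.0225,0],"twist": 0},
    {"grip": 0.5,"delta_pos": [0.025,0.0225,0],"twist": 0},
    {"grip": 0.5,"delta_pos": [0.025,0.0225,0],"twist": 0}
  ]
}}

```text
clock: 0.93
position: [0.4935, -0.2948, 0.2309]
ee_rot: [-0.153, -0.69, -0.153, 0.691]
contact_force: [0.3, 0.4, 0.5]
width: 0.0426
```

Emit:
{"fn": "step_arm", "kwargs": {
  "increments": [
    {"grip": 0.5,"delta_pos": [0.0275,0.023,0],"twist": 0},
    {"grip": 0.5,"delta_pos": [0.0275,0.023,0],"twist": 0},
    {"grip": 0.5,"delta_pos": [0,0,-0.02],"twist": 0},
    {"grip": 0.5,"delta_pos": [0,0,-0.02],"twist": 0},
    {"grip": 0.5,"delta_pos": [0,0,-0.02],"twist": 0},
    {"grip": 0.5,"delta_pos": [0,0,0],"twist": 0},
    {"grip": 0.5,"delta_pos": [0,0,0],"twist": 0}
  ]
}}

```text
clock: 1.52
position: [0.547, -0.2497, 0.1701]
ee_rot: [-0.152, -0.69, -0.154, 0.691]
contact_force: [0.9, -0.2, -0.2]
width: 0.0429
```

Emit:
{"fn": "step_arm", "kwargs": {
  "increments": [
    {"grip": 0.5,"delta_pos": [0,0,-0.022],"twist": 0},
    {"grip": 0.5,"delta_pos": [0,0,-0.022],"twist": 0},
    {"grip": 0.5,"delta_pos": [0,0,-0.022],"twist": 0},
    {"grip": 0.5,"delta_pos": [0,0,-0.02],"twist": 0},
    {"grip": 0.5,"delta_pos": [0,0,0],"twist": 0},
    {"grip": 0.2,"delta_pos": [0,0,0],"twist": 0},
    {"grip": 0.2,"delta_pos": [0,0,0],"twist": 0},
    {"grip": 0.2,"delta_pos": [0,0,0],"twist": 0},
    {"grip": 0.2,"delta_pos": [0,0,0],"twist": 0},
    {"grip": 0.2,"delta_pos": [0,0,0],"twist": 0}
  ],
  "force": 40
}}

```text
clock: 2.35
position: [0.5491, -0.2512, 0.0874]
ee_rot: [0.154, 0.691, 0.152, -0.689]
contact_force: [0.8, -0.0, 5.5]
width: 0.0181
```

Emit:
{"fn": "step_arm", "kwargs": {
  "increments": [
    {"grip": 0.1,"delta_pos": [0,0,0],"twist": 0},
    {"grip": 0.1,"delta_pos": [0,0,0],"twist": 0},
    {"grip": 0.1,"delta_pos": [0,0,0],"twist": 0},
    {"grip": 0.1,"delta_pos": [0,0,0],"twist": 0},
    {"grip": 0.1,"delta_pos": [0,0,0],"twist": 0},
    {"grip": 0.1,"delta_pos": [0,0,0],"twist": 0}
  ]
}}

```text
clock: 2.85
position: [0.5491, -0.2512, 0.0874]
ee_rot: [0.154, 0.691, 0.152, -0.689]
contact_force: [-0.1, 0.3, 6.4]
width: 0.0182
```

Emit:
{"fn": "step_arm", "kwargs": {
  "increments": [
    {"grip": 0.1,"delta_pos": [0,0,0.01],"twist": 0},
    {"grip": 0.1,"delta_pos": [0,0,0.01],"twist": 0},
    {"grip": 0.1,"delta_pos": [0,0,0.015],"twist": 0},
    {"grip": 0.1,"delta_pos": [0,0,0.02],"twist": 0},
    {"grip": 0.1,"delta_pos": [0,0,0.02],"twist": 0},
    {"grip": 0.1,"delta_pos": [0,0,0.02],"twist": 0},
    {"grip": 0.1,"delta_pos": [0,0,0],"twist": 0}
  ]
}}

```text
clock: 3.43
position: [0.5497, -0.2513, 0.1853]
ee_rot: [0.155, 0.692, 0.151, -0.688]
contact_force: [0.6, -0.3, -0.1]
width: 0.0183
```

Run:
```python
from h import *
import pickle
d=snap("scene","s2.png",(200,190,320,370),3.3);pickle.dump(d,open("s2.pkl","wb"))
d=snap("top","t2.png");pickle.dump(d,open("t2.pkl","wb"))
s=manip.get_state();print(s["position"],s["contact_force"],s["width"],proj(pickle.load(open("s2.pkl","rb")),s["position"]))
```

```text
[ 0.54775888 -0.25018007  0.18122926] [-0.06325255 -0.29333558 -0.56111214] 0.018174538768033714 [[250.7443867  258.69034917]]
```

View pics/s2.png

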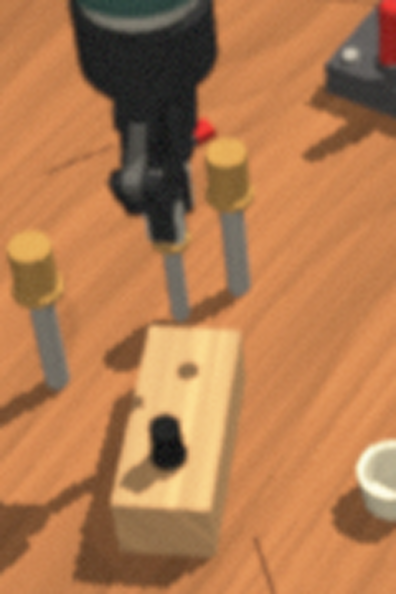

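Run:
```python
from h import *
import pickle
d=pickle.load(open("s2.pkl","rb"));s=manip.get_state();print(s["position"])
for h in(0.1,.105,.11,.115,.12):
    p=s["position"].copy();p[2]=h;print(h,(proj(d,p)[0]-[200,190])*3.3)
for off in (0,.01): print(off,(proj(d,s["position"]-[0,0,off])[0]-[200,190])*3.3)
t=pickle.load(open("t2.pkl","rb"));print(proj(t,s["position"]))
```

```text
[ 0.54775888 -0.25018007  0.18122926]
0.1 [179.66226845 316.67254433]
0.105 [178.94699507 311.39877012]
0.11 [178.22720594 306.09170086]
0.115 [177.50285815 300.75102025]
0.12 [176.77390827 295.37640797]
0 [167.45647611 226.67815227]
0.01 [169.02940074 238.27546541]
[[413.69068993 249.20554417]]
```

Emit:
{"fn": "step_arm", "kwargs": {
  "increments": [
    {"grip": 0.1,"delta_pos": [0,0,0.03],"twist": 0},
    {"grip": 0.1,"delta_pos": [0,0.01,0.03],"twist": 0},
    {"grip": 0.1,"delta_pos": [0.002,0.024,0],"twist": 0},
    {"grip": 0.1,"delta_pos": [0.002,0.03,0],"twist": 0},
    {"grip": 0.1,"delta_pos": [0.002,0.03,0],"twist": 0},
    {"grip": 0.1,"delta_pos": [0.002,0.03,0],"twist": 0},
    {"grip": 0.1,"delta_pos": [0.002,0.03,0],"twist": 0},
    {"grip": 0.1,"delta_pos": [0.002,0.03,0],"twist": 0},
    {"grip": 0.1,"delta_pos": [0.002,0.03,0],"twist": 0},
    {"grip": 0.1,"delta_pos": [0.002,0.03,0],"twist": 0}
  ]
}}

```text
clock: 4.37
position: [0.5623, -0.0046, 0.2384]
ee_rot: [-0.152, -0.689, -0.153, 0.692]
contact_force: [0.8, -0.1, -1.5]
width: 0.0184
```

Emit:
{"fn": "step_arm", "kwargs": {
  "increments": [
    {"grip": 0.1,"delta_pos": [0.002,0.03,0],"twist": 0},
    {"grip": 0.1,"delta_pos": [0.002,0.03,0],"twist": 0},
    {"grip": 0.1,"delta_pos": [0.002,0.03,0],"twist": 0},
    {"grip": 0.1,"delta_pos": [0.002,0.03,0],"twist": 0},
    {"grip": 0.1,"delta_pos": [0.002,0.02,0],"twist": 0},
    {"grip": 0.1,"delta_pos": [0.001,0.01,0],"twist": 0},
    {"grip": 0.1,"delta_pos": [0.002,0.005,-0.02],"twist": 0},
    {"grip": 0.1,"delta_pos": [0.002,0,-0.02],"twist": 0},
    {"grip": 0.1,"delta_pos": [0,0,-0.01],"twist": 0},
    {"grip": 0.1,"delta_pos": [0,0,0],"twist": 0}
  ]
}}

```text
clock: 5.2
position: [0.5762, 0.1478, 0.1865]
ee_rot: [-0.153, -0.687, -0.153, 0.693]
contact_force: [0.4, -0.6, -1.0]
width: 0.0184
```

Emit:
{"fn": "step_arm", "kwargs": {
  "increments": [
    {"grip": 0.1,"delta_pos": [0,0,0],"twist": 0},
    {"grip": 0.1,"delta_pos": [0,0,0],"twist": 0},
    {"grip": 0.1,"delta_pos": [0,0,0],"twist": 0}
  ]
}}

```text
clock: 5.45
position: [0.5795, 0.1483, 0.1915]
ee_rot: [0.153, 0.691, 0.152, -0.69]
contact_force: [-0.1, -0.4, -0.8]
width: 0.0186
```

Run:
```python
from h import *
import pickle
d=snap("scene","s3.png",(290,120,400,245),4.6);pickle.dump(d,open("s3.pkl","wb"))
s=manip.get_state();print(s["position"],s["contact_force"],s["width"])
f=lambda p:((proj(d,p)[0]-[290,120])+.5)*4.6
p=s["position"]
for k in (.07,.078,.08,.082): print(k,f(p-[0,0,k]))
print("mouth",f([.5748,.139,.08]),"tipAtTarget",f([.5748,.139,p[2]-.08]))
```

```text
[0.57942367 0.14838498 0.19155351] [ 0.23244152 -0.57779079 -1.4753029 ] 0.01847604908263815
0.07 [326.92942208 269.54813191]
0.078 [326.20918422 281.45416685]
0.08 [326.03006989 284.415052  ]
0.082 [325.85133122 287.36972704]
mouth [307.43766812 337.10020027] tipAtTarget [309.95995732 291.1749121 ]
```

View pics/s3.png

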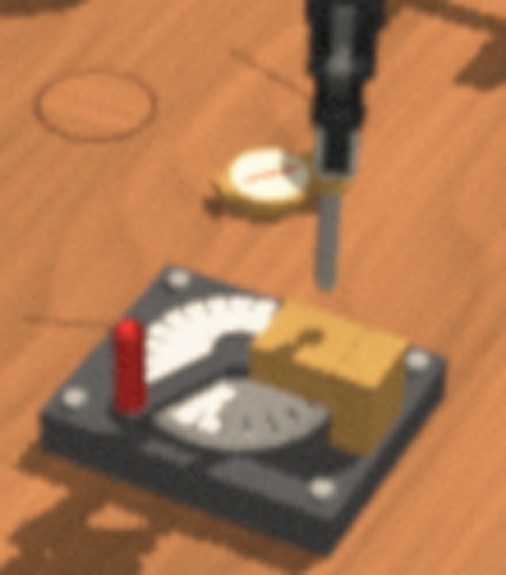

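Emit:
{"fn": "step_arm", "kwargs": {
  "increments": [
    {"grip": 0.1,"delta_pos": [-0.0045,-0.0088,0],"twist": 0},
    {"grip": 0.1,"delta_pos": [0,0,0],"twist": 0},
    {"grip": 0.1,"delta_pos": [0,0,-0.01],"twist": 0},
    {"grip": 0.1,"delta_pos": [0,0,-0.01],"twist": 0},
    {"grip": 0.1,"delta_pos": [0,0,-0.006],"twist": 0},
    {"grip": 0.1,"delta_pos": [0,0,-0.003],"twist": 0},
    {"grip": 0.1,"delta_pos": [0,0,0],"twist": 0},
    {"grip": 0.1,"delta_pos": [0,0,0],"twist": 0},
    {"grip": 0.1,"delta_pos": [0,0,0],"twist": 0}
  ]
}}

```text
clock: 6.25
position: [0.5743, 0.14, 0.1613]
ee_rot: [-0.153, -0.69, -0.153, 0.69]
contact_force: [0.3, -0.1, -1.8]
width: 0.0185
```

Run:
```python
from h import *
import pickle
d=snap("scene","s4.png",(320,150,390,230),7);d2=manip.get_image("top")
a=cv2.imread("pics/s4.png")
b=cv2.resize(d2["img"][225:305,215:290,::-1],None,fx=4,fy=4,interpolation=2)
o=np.zeros((560,790,3),np.uint8);o[:a.shape[0],:490]=a;o[:320,490:790]=b;cv2.imwrite("pics/s4.png",o)
s=manip.get_state();print(s["position"],s["contact_force"],s["width"])
f=lambda p:((proj(d,p)[0]-[320,150])+.5)*7
p=s["position"];print("tip",f(p-[0,0,.0805]))
for x in((.575,.1396),(.5733,.1398),(.5773,.1395)):print(f([*x,.08]))
```

```text
[0.5743427  0.14001123 0.1614774 ] [-0.95263823 -1.13640933 -1.42367537] 0.0179627141690597
tip [258.18005229 298.84795405]
[259.14485873 302.22840585]
[255.18638846 300.34131413]
[264.7366227  304.51852454]
```

View pics/s4.png

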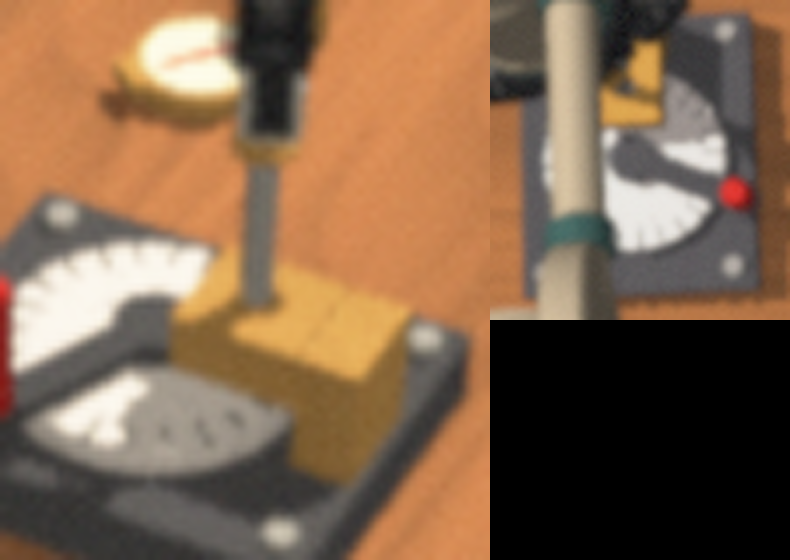

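Emit:
{"fn": "step_arm", "kwargs": {
  "increments": [
    {"grip": 0.1,"delta_pos": [0.0015,-0.0003,0],"twist": 0},
    {"grip": 0.1,"delta_pos": [0,0,-0.003],"twist": 0},
    {"grip": 0.1,"delta_pos": [0,0,-0.003],"twist": 0},
    {"grip": 0.1,"delta_pos": [0,0,0],"twist": 0},
    {"grip": 0.1,"delta_pos": [0,0,0],"twist": 0}
  ]
}}

```text
clock: 6.77
position: [0.5754, 0.1396, 0.1549]
ee_rot: [-0.153, -0.69, -0.153, 0.691]
contact_force: [0.2, 0.1, -1.6]
width: 0.0184
```

Emit:
{"fn": "step_arm", "kwargs": {
  "increments": [
    {"grip": 0.1,"delta_pos": [0,0,-0.003],"twist": 0},
    {"grip": 0.1,"delta_pos": [0,0,-0.003],"twist": 0},
    {"grip": 0.1,"delta_pos": [0,0,0],"twist": 0},
    {"grip": 0.1,"delta_pos": [0,0,0],"twist": 0}
  ]
}}

```text
clock: 7.1
position: [0.5755, 0.1396, 0.149]
ee_rot: [-0.153, -0.69, -0.153, 0.691]
contact_force: [-0.4, 0.4, -1.4]
width: 0.0183
```

Emit:
{"fn": "step_arm", "kwargs": {
  "increments": [
    {"grip": 0.1,"delta_pos": [0,0,-0.004],"twist": 0},
    {"grip": 0.1,"delta_pos": [0,0,-0.004],"twist": 0},
    {"grip": 0.1,"delta_pos": [0,0,-0.004],"twist": 0},
    {"grip": 0.1,"delta_pos": [0,0,-0.004],"twist": 0},
    {"grip": 0.1,"delta_pos": [0,0,-0.004],"twist": 0},
    {"grip": 0.1,"delta_pos": [0,0,0],"twist": 0},
    {"grip": 0.1,"delta_pos": [0,0,0],"twist": 0}
  ]
}}

```text
clock: 7.68
position: [0.5755, 0.1396, 0.1289]
ee_rot: [-0.153, -0.69, -0.153, 0.691]
contact_force: [0.3, 0.3, -1.2]
width: 0.0182
```

Emit:
{"fn": "step_arm", "kwargs": {
  "increments": [
    {"grip": 0.1,"delta_pos": [0,0,-0.002],"twist": 0},
    {"grip": 0.1,"delta_pos": [0,0,-0.001],"twist": 0},
    {"grip": 0.1,"delta_pos": [0,0,0],"twist": 0},
    {"grip": 0.1,"delta_pos": [0,0,0],"twist": 0}
  ]
}}

```text
clock: 8.02
position: [0.5757, 0.1396, 0.1264]
ee_rot: [0.153, 0.69, 0.153, -0.69]
contact_force: [1.2, 0.3, -1.2]
width: 0.0183
```

Emit:
{"fn": "step_arm", "kwargs": {
  "increments": [
    {"grip": 0.5,"delta_pos": [0,0,0],"twist": 0},
    {"grip": 0.5,"delta_pos": [0,0,0],"twist": 0},
    {"grip": 0.5,"delta_pos": [0,0,0],"twist": 0},
    {"grip": 0.5,"delta_pos": [0,0,0],"twist": 0},
    {"grip": 0.5,"delta_pos": [0,0,0.01],"twist": 0},
    {"grip": 0.5,"delta_pos": [0,0,0.02],"twist": 0},
    {"grip": 0.5,"delta_pos": [0,0,0.025],"twist": 0},
    {"grip": 0.5,"delta_pos": [0,0,0.025],"twist": 0},
    {"grip": 0.5,"delta_pos": [-0.01,-0.01,0],"twist": 7},
    {"grip": 0.5,"delta_pos": [-0.014,-0.014,0],"twist": 7}
  ]
}}

```text
clock: 8.85
position: [0.554, 0.1163, 0.2092]
ee_rot: [0.239, 0.668, 0.238, -0.663]
contact_force: [0.1, -0.0, 0.1]
width: 0.0426
```

Emit:
{"fn": "step_arm", "kwargs": {
  "increments": [
    {"grip": 0.5,"delta_pos": [-0.014,-0.014,0],"twist": 7},
    {"grip": 0.5,"delta_pos": [-0.014,-0.014,0],"twist": 7},
    {"grip": 0.5,"delta_pos": [-0.012,-0.012,0],"twist": 7},
    {"grip": 0.5,"delta_pos": [-0.007,-0.0065,0],"twist": 7},
    {"grip": 0.5,"delta_pos": [0,0,0],"twist": 0},
    {"grip": 0.5,"delta_pos": [0,0,0],"twist": 0},
    {"grip": 0.5,"delta_pos": [0,0,0],"twist": 0}
  ]
}}

```text
clock: 9.43
position: [0.5056, 0.0694, 0.207]
ee_rot: [0.39, 0.591, 0.389, -0.59]
contact_force: [-0.2, -0.2, 0.3]
width: 0.0425
```

Run:
```python
from h import *
d=snap("scene","s5.png",(280,110,400,240),4.6)
s=manip.get_state();print(s["position"],s["contact_force"],s["width"],s["qpos"])
f=lambda p:((proj(d,p)[0]-[280,110])+.5)*4.6
for z in(.111,.141,.072,.122): print(z,f([.5755,.1396,z]))
```

```text
[0.50557991 0.06956207 0.20672082] [ 0.37993129  0.33360764 -0.13925481] 0.042946198931131795 [1.09305646e-04 1.93869210e-01 1.68040751e+00 3.07185649e-04
 1.26604062e+00 4.03681342e-01]
0.111 [357.61727056 337.80568956]
0.141 [360.11999564 292.73077211]
0.072 [354.47948951 394.31817796]
0.122 [358.52570771 321.44443202]
```

View pics/s5.png

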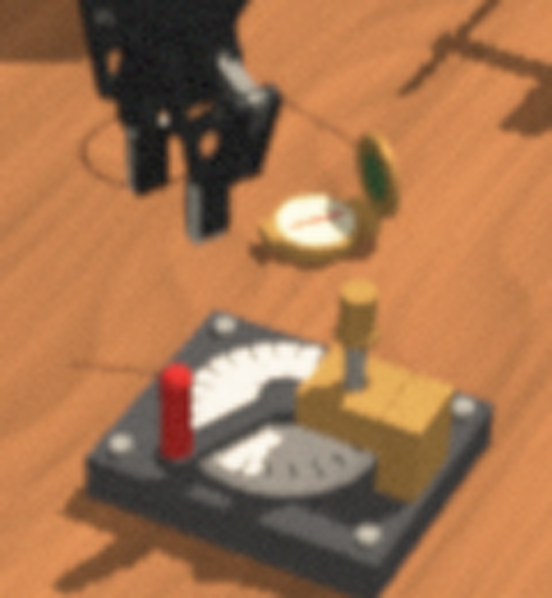

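Emit:
{"fn": "step_arm", "kwargs": {
  "increments": [
    {"grip": 0.5,"delta_pos": [-0.001,-0.0005,-0.025],"twist": 0},
    {"grip": 0.5,"delta_pos": [0,0,-0.03],"twist": 0},
    {"grip": 0.5,"delta_pos": [0,0,-0.03],"twist": 0},
    {"grip": 0.5,"delta_pos": [0,0,-0.03],"twist": 0},
    {"grip": 0.5,"delta_pos": [0,0,-0.022],"twist": 0},
    {"grip": 0.5,"delta_pos": [0,0,0],"twist": 0},
    {"grip": 0.3,"delta_pos": [0,0,0],"twist": 0},
    {"grip": 0.3,"delta_pos": [0,0,0],"twist": 0},
    {"grip": 0.3,"delta_pos": [0,0,0],"twist": 0}
  ],
  "force": 20
}}

```text
clock: 10.23
position: [0.5055, 0.0688, 0.071]
ee_rot: [0.391, 0.591, 0.389, -0.589]
contact_force: [0.7, -0.2, 0.1]
width: 0.0254
```

Run:
```python
from h import *
s=manip.get_state();print(s["position"],s["contact_force"],s["width"])
# caged path: start at center, follow arc in steps
a=np.array([.5335,.1382]);r=.075
P=lambda f:a-r*np.array([np.cos(f),np.sin(f)])
fs=[1.174-.08*i for i in range(0,12)]
for f in fs:print(round(f,3),P(f).round(4),(P(f-.08)-P(f)).round(4))
```

```text
[0.50553584 0.06880537 0.07100231] [ 0.70210293 -0.20415824  0.13434278] 0.025442306030925087
1.174 [0.5045 0.069 ] [-0.0054  0.0025]
1.094 [0.4991 0.0716] [-0.0052  0.003 ]
1.014 [0.4939 0.0745] [-0.005   0.0034]
0.934 [0.4889 0.0779] [-0.0047  0.0038]
0.854 [0.4842 0.0817] [-0.0044  0.0041]
0.774 [0.4799 0.0858] [-0.004   0.0045]
0.694 [0.4758 0.0902] [-0.0036  0.0048]
0.614 [0.4722 0.095 ] [-0.0033  0.005 ]
0.534 [0.4689 0.1   ] [-0.0028  0.0053]
0.454 [0.4661 0.1053] [-0.0024  0.0055]
0.374 [0.4637 0.1108] [-0.002   0.0057]
0.294 [0.4617 0.1165] [-0.0015  0.0058]
```

Emit:
{"fn": "step_arm", "kwargs": {
  "increments": [
    {"grip": 0.3,"delta_pos": [-0.0054,0.0025,0],"twist": -4.6},
    {"grip": 0.3,"delta_pos": [-0.0052,0.003,0],"twist": -4.6},
    {"grip": 0.3,"delta_pos": [-0.005,0.0034,0],"twist": -4.6},
    {"grip": 0.3,"delta_pos": [-0.0047,0.0038,0],"twist": -4.6},
    {"grip": 0.3,"delta_pos": [-0.0044,0.0041,0],"twist": -4.6},
    {"grip": 0.3,"delta_pos": [0,0,0],"twist": 0},
    {"grip": 0.3,"delta_pos": [0,0,0],"twist": 0}
  ]
}}

```text
clock: 10.82
position: [0.4801, 0.0856, 0.0708]
ee_rot: [0.266, 0.656, 0.265, -0.654]
contact_force: [0.1, 0.2, -0.4]
width: 0.0257
```

Emit:
{"fn": "step_arm", "kwargs": {
  "increments": [
    {"grip": 0.3,"delta_pos": [-0.004,0.0045,0],"twist": -4.6},
    {"grip": 0.3,"delta_pos": [-0.0036,0.0048,0],"twist": -4.6},
    {"grip": 0.3,"delta_pos": [-0.0033,0.005,0],"twist": -4.6},
    {"grip": 0.3,"delta_pos": [0,0,0],"twist": 0},
    {"grip": 0.3,"delta_pos": [0,0,0],"twist": 0}
  ]
}}

```text
clock: 11.23
position: [0.4689, 0.0998, 0.07]
ee_rot: [0.185, 0.683, 0.185, -0.682]
contact_force: [0.9, -0.6, 0.9]
width: 0.0254
```

```bash
cat > chk.py <<'E'
from h import *
import sys
d=snap("scene",sys.argv[1],(280,110,400,240),4.6);d2=manip.get_image("top")
s=manip.get_state();print(s["position"],s["contact_force"],s["width"])
f=s["position"][:2]-[.5335,.1382];print("r,phi",np.hypot(*f),np.arctan2(-f[1],-f[0]))
hsv=cv2.cvtColor(d["img"],cv2.COLOR_RGB2HSV)
# brass column profile along the pin axis: topmost brass row near pin
P=proj(d,[[.5755,.1396,.141],[.5755,.1396,.122]]);print("top px standing/dropped",P.round(1).tolist())
u=int(round(P[0,0]));strip=d["img"][int(P[0,1])-6:int(P[0,1])+16,u-1:u+2].mean(1).astype(int);print(strip[:,[0,2]].tolist())
E
python3 chk.py s6.png
```

```text
[0.46881066 0.09970573 0.06967232] [ 0.90853514 -0.47797534  0.54110805] 0.0254791524268665
r,phi 0.07527629392795135 0.536781898181225
top px standing/dropped [[357.8, 173.1], [357.4, 179.4]]
[[204, 80], [216, 84], [221, 86], [227, 89], [229, 90], [227, 88], [211, 81], [167, 64], [138, 54], [132, 51], [132, 51], [130, 50], [131, 51], [132, 52], [130, 50], [130, 51], [128, 52], [125, 69], [119, 88], [118, 95], [119, 97], [121, 98]]
```

View pics/s6.png

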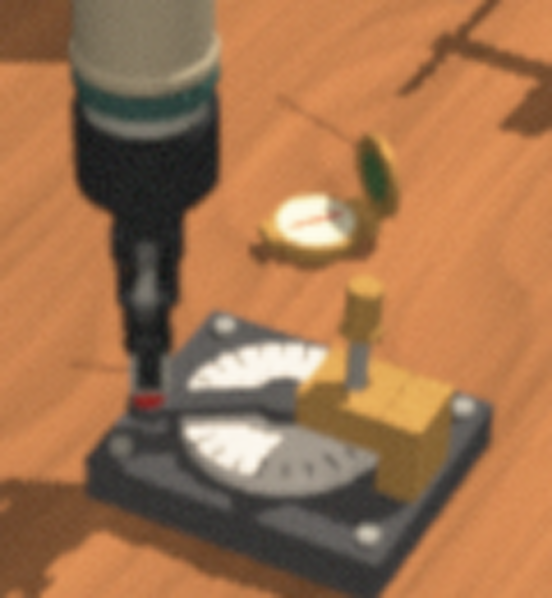

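Emit:
{"fn": "step_arm", "kwargs": {
  "increments": [
    {"grip": 0.3,"delta_pos": [-0.0014,0.0026,0],"twist": -2.3},
    {"grip": 0.3,"delta_pos": [-0.0014,0.0027,0],"twist": -2.3},
    {"grip": 0.3,"delta_pos": [-0.0012,0.0027,0],"twist": -2.3},
    {"grip": 0.3,"delta_pos": [-0.0012,0.0028,0],"twist": -2.3},
    {"grip": 0.3,"delta_pos": [0,0,0],"twist": 0},
    {"grip": 0.3,"delta_pos": [-0.0006,0.0018,0],"twist": -1.4},
    {"grip": 0.3,"delta_pos": [0,0,0],"twist": 0},
    {"grip": 0.3,"delta_pos": [0,0,0],"twist": 0}
  ]
}}

```text
clock: 12.0
position: [0.4627, 0.1122, 0.0694]
ee_rot: [0.121, 0.697, 0.121, -0.697]
contact_force: [1.2, -1.5, 1.0]
width: 0.0258
```

```bash
python3 chk.py s7.png
```

```text
[0.46270219 0.11218623 0.06937031] [ 0.87487112 -1.49146611  1.17505057] 0.025590306800716778
r,phi 0.07542576280447438 0.35212411614536826
top px standing/dropped [[357.8, 173.1], [357.4, 179.4]]
[[202, 79], [217, 86], [220, 88], [226, 90], [229, 91], [228, 90], [218, 84], [182, 70], [141, 53], [133, 53], [132, 52], [132, 52], [130, 49], [132, 51], [133, 53], [134, 53], [137, 55], [139, 69], [122, 80], [118, 94], [119, 96], [121, 98]]
```

Emit:
{"fn": "step_arm", "kwargs": {
  "increments": [
    {"grip": 0.3,"delta_pos": [-0.0006,0.0018,0],"twist": -1.4},
    {"grip": 0.3,"delta_pos": [0,0,0],"twist": 0},
    {"grip": 0.3,"delta_pos": [0,0,0],"twist": 0}
  ]
}}

```text
clock: 12.35
position: [0.4619, 0.1141, 0.0694]
ee_rot: [0.112, 0.698, 0.112, -0.698]
contact_force: [1.0, -0.9, 0.6]
width: 0.0257
```

```bash
python3 chk.py s8.png
```

```text
[0.46190778 0.11410036 0.06934544] [ 1.00783647 -0.1625187   0.68303159] 0.02567487612035168
r,phi 0.07553965145372674 0.3247089086778016
top px standing/dropped [[357.8, 173.1], [357.4, 179.4]]
[[204, 81], [216, 85], [216, 86], [216, 85], [216, 85], [215, 85], [213, 85], [211, 84], [211, 83], [211, 82], [219, 85], [226, 89], [228, 89], [226, 88], [219, 84], [183, 71], [144, 57], [131, 52], [129, 52], [130, 52], [129, 51], [131, 53]]
```

Emit:
{"fn": "step_arm", "kwargs": {
  "increments": [
    {"grip": 0.3,"delta_pos": [-0.0006,0.0018,0],"twist": -1.4},
    {"grip": 0.3,"delta_pos": [0,0,0],"twist": 0},
    {"grip": 0.3,"delta_pos": [0,0,0],"twist": 0}
  ]
}}

```text
clock: 12.7
position: [0.4611, 0.116, 0.0693]
ee_rot: [-0.103, -0.699, -0.103, 0.7]
contact_force: [1.3, -0.6, 0.0]
width: 0.0254
```

```bash
python3 chk.py s9.png
```

```text
[0.46108782 0.11592684 0.06925937] [ 0.43274156 -0.29978038 -0.01072593] 0.025995505985431152
r,phi 0.07576026310972762 0.29840419988240613
top px standing/dropped [[357.8, 173.1], [357.4, 179.4]]
[[203, 80], [215, 85], [217, 87], [217, 86], [216, 84], [214, 84], [213, 84], [211, 83], [211, 82], [213, 83], [219, 86], [227, 90], [229, 91], [229, 91], [221, 87], [188, 73], [147, 57], [130, 49], [130, 52], [128, 49], [128, 50], [129, 51]]
```

Emit:
{"fn": "step_arm", "kwargs": {
  "increments": [
    {"grip": 0.5,"delta_pos": [0,0,0],"twist": 0},
    {"grip": 0.5,"delta_pos": [0,0,0],"twist": 0},
    {"grip": 0.5,"delta_pos": [0,0,0],"twist": 0},
    {"grip": 0.5,"delta_pos": [0,0,0.02],"twist": 0},
    {"grip": 0.5,"delta_pos": [0,0,0.035],"twist": 0},
    {"grip": 0.5,"delta_pos": [0,0,0.035],"twist": 0},
    {"grip": 0,"delta_pos": [0,0,0.03],"twist": 0},
    {"grip": 0,"delta_pos": [0.02,0.004,0],"twist": 0},
    {"grip": 0,"delta_pos": [0.025,0.005,0],"twist": 0},
    {"grip": 0,"delta_pos": [0.025,0.005,0],"twist": 0}
  ]
}}

```text
clock: 13.63
position: [0.5316, 0.1302, 0.1904]
ee_rot: [0.103, 0.7, 0.103, -0.699]
contact_force: [-0.3, 0.1, 0.6]
width: -0.0001
```

Emit:
{"fn": "step_arm", "kwargs": {
  "increments": [
    {"grip": 0,"delta_pos": [0.025,0.005,0],"twist": 0},
    {"grip": 0,"delta_pos": [0.018,0.005,0],"twist": 0},
    {"grip": 0,"delta_pos": [0,0,-0.025],"twist": 0},
    {"grip": 0,"delta_pos": [0,0,-0.025],"twist": 0},
    {"grip": 0,"delta_pos": [0,0,0],"twist": 0},
    {"grip": 0,"delta_pos": [0,0,0],"twist": 0},
    {"grip": 0,"delta_pos": [0,0,0],"twist": 0}
  ]
}}

```text
clock: 14.22
position: [0.5745, 0.14, 0.1402]
ee_rot: [0.103, 0.7, 0.103, -0.699]
contact_force: [0.8, 0.4, 0.2]
width: 0.0002
```

```bash
python3 chk.py s10.png
```

```text
[0.57505947 0.14003966 0.14108963] [ 0.00076935  0.42412248 -0.16051756] 0.00023380775084311207
r,phi 0.04160016209198783 -3.0973559018148875
top px standing/dropped [[357.8, 173.1], [357.4, 179.4]]
[[34, 35], [35, 34], [31, 31], [34, 34], [34, 33], [36, 34], [64, 49], [120, 71], [177, 86], [207, 85], [219, 85], [228, 90], [230, 92], [229, 90], [219, 84], [183, 72], [143, 55], [131, 50], [130, 52], [131, 53], [129, 49], [130, 51]]
```

View pics/s10.png

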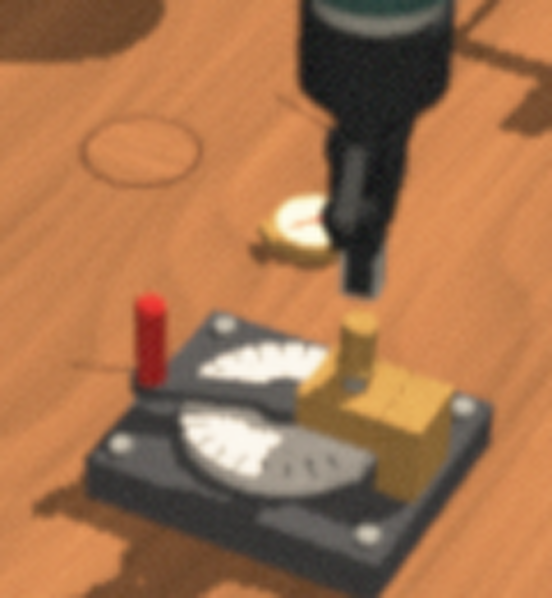

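Emit:
{"fn": "step_arm", "kwargs": {
  "increments": [
    {"grip": 0,"delta_pos": [0,0,-0.008],"twist": 0},
    {"grip": 0,"delta_pos": [0,0,-0.006],"twist": 0},
    {"grip": 0,"delta_pos": [0,0,-0.003],"twist": 0},
    {"grip": 0,"delta_pos": [0,0,0],"twist": 0},
    {"grip": 0,"delta_pos": [0,0,0],"twist": 0}
  ]
}}

```text
clock: 14.73
position: [0.5739, 0.1399, 0.122]
ee_rot: [-0.103, -0.699, -0.103, 0.7]
contact_force: [0.1, 0.0, 0.8]
width: -0.0
```

Emit:
{"fn": "step_arm", "kwargs": {
  "increments": [
    {"grip": 0,"delta_pos": [0,0,-0.002],"twist": 0},
    {"grip": 0,"delta_pos": [0,0,-0.002],"twist": 0},
    {"grip": 0,"delta_pos": [0,0,0],"twist": 0},
    {"grip": 0,"delta_pos": [0,0,0],"twist": 0}
  ]
}}

```text
clock: 15.07
position: [0.5741, 0.1399, 0.1183]
ee_rot: [-0.103, -0.7, -0.103, 0.7]
contact_force: [-0.8, -0.4, 0.0]
width: -0.0002
```

Emit:
{"fn": "step_arm", "kwargs": {
  "increments": [
    {"grip": 0,"delta_pos": [0,0,-0.0015],"twist": 0},
    {"grip": 0,"delta_pos": [0,0,-0.0015],"twist": 0},
    {"grip": 0,"delta_pos": [0,0,0],"twist": 0},
    {"grip": 0,"delta_pos": [0,0,0],"twist": 0}
  ]
}}

```text
clock: 15.4
position: [0.5742, 0.14, 0.1155]
ee_rot: [0.103, 0.7, 0.103, -0.699]
contact_force: [0.7, 0.1, 1.8]
width: 0.0001
```

```bash
python3 chk.py s11.png
```

```text
[0.57411958 0.1399658  0.115338  ] [-0.84540099  0.08835989  2.19010549] -0.0002937330993477247
r,phi 0.04065794728892551 -3.098148435136704
top px standing/dropped [[357.8, 173.1], [357.4, 179.4]]
[[39, 37], [32, 33], [28, 29], [26, 25], [27, 28], [28, 29], [31, 31], [33, 33], [34, 34], [33, 33], [38, 40], [39, 37], [38, 35], [41, 40], [54, 46], [90, 65], [124, 73], [134, 62], [132, 51], [132, 53], [130, 51], [130, 51]]
```

Contact begun (about 2 N). Press on in small steps.

Emit:
{"fn": "step_arm", "kwargs": {
  "increments": [
    {"grip": 0,"delta_pos": [0,0,-0.0015],"twist": 0},
    {"grip": 0,"delta_pos": [0,0,0],"twist": 0},
    {"grip": 0,"delta_pos": [0,0,0],"twist": 0}
  ]
}}

```text
clock: 15.75
position: [0.574, 0.1399, 0.1136]
ee_rot: [-0.103, -0.699, -0.103, 0.7]
contact_force: [0.1, -0.5, 1.9]
width: 0.0002
```

Emit:
{"fn": "step_arm", "kwargs": {
  "increments": [
    {"grip": 0,"delta_pos": [0,0,-0.0015],"twist": 0},
    {"grip": 0,"delta_pos": [0,0,0],"twist": 0},
    {"grip": 0,"delta_pos": [0,0,0],"twist": 0}
  ]
}}

```text
clock: 16.0
position: [0.574, 0.1398, 0.112]
ee_rot: [-0.103, -0.699, -0.103, 0.7]
contact_force: [0.6, 0.1, 1.1]
width: 0.0002
```

Emit:
{"fn": "step_arm", "kwargs": {
  "increments": [
    {"grip": 0,"delta_pos": [0,0,-0.0015],"twist": 0},
    {"grip": 0,"delta_pos": [0,0,0],"twist": 0},
    {"grip": 0,"delta_pos": [0,0,0],"twist": 0}
  ]
}}

```text
clock: 16.25
position: [0.5742, 0.1399, 0.1106]
ee_rot: [-0.103, -0.7, -0.103, 0.7]
contact_force: [0.3, -0.4, 0.6]
width: -0.0002
```

Emit:
{"fn": "step_arm", "kwargs": {
  "increments": [
    {"grip": 0,"delta_pos": [0,0,-0.001],"twist": 0},
    {"grip": 0,"delta_pos": [0,0,0],"twist": 0},
    {"grip": 0,"delta_pos": [0,0,0],"twist": 0}
  ]
}}

```text
clock: 16.5
position: [0.5742, 0.1398, 0.1104]
ee_rot: [0.103, 0.7, 0.103, -0.699]
contact_force: [-0.7, -0.6, 5.4]
width: -0.0001
```

Emit:
{"fn": "step_arm", "kwargs": {
  "increments": [
    {"grip": 0,"delta_pos": [0,0,-0.001],"twist": 0},
    {"grip": 0,"delta_pos": [0,0,0],"twist": 0},
    {"grip": 0,"delta_pos": [0,0,0],"twist": 0}
  ]
}}

```text
clock: 16.75
position: [0.5743, 0.1398, 0.1103]
ee_rot: [0.103, 0.7, 0.103, -0.699]
contact_force: [-2.8, -1.0, 10.3]
width: -0.0
```

Emit:
{"fn": "step_arm", "kwargs": {
  "increments": [
    {"grip": 0,"delta_pos": [0,0,-0.001],"twist": 0},
    {"grip": 0,"delta_pos": [0,0,0],"twist": 0},
    {"grip": 0,"delta_pos": [0,0,0],"twist": 0}
  ]
}}

```text
clock: 17.0
position: [0.5743, 0.1398, 0.1102]
ee_rot: [0.103, 0.7, 0.103, -0.699]
contact_force: [-3.7, -1.0, 15.2]
width: -0.0
```

Emit:
{"fn": "step_arm", "kwargs": {
  "increments": [
    {"grip": 0,"delta_pos": [0,0,0.006],"twist": 0},
    {"grip": 0,"delta_pos": [0,0,0.02],"twist": 0},
    {"grip": 0,"delta_pos": [0,0,0.035],"twist": 0},
    {"grip": 0,"delta_pos": [0,0,0.035],"twist": 0},
    {"grip": 0,"delta_pos": [-0.03,-0.02,0.01],"twist": 0},
    {"grip": 0,"delta_pos": [-0.03,-0.02,0],"twist": 0},
    {"grip": 0,"delta_pos": [-0.03,-0.02,0],"twist": 0},
    {"grip": 0,"delta_pos": [-0.03,-0.02,0],"twist": 0},
    {"grip": 0,"delta_pos": [0,0,0],"twist": 0},
    {"grip": 0,"delta_pos": [0,0,0],"twist": 0}
  ]
}}

```text
clock: 17.83
position: [0.4525, 0.0594, 0.2138]
ee_rot: [-0.102, -0.7, -0.103, 0.7]
contact_force: [0.5, -0.2, 0.6]
width: 0.0001
```

```bash
python3 chk.py s12.png
python3 - <<'E'
from h import *
d=manip.get_image("scene");f=lambda p:(((proj(d,p)[0]-[280,110])+.5)*4.6).round(1)
print("head top home/12mm up",f([.575,.14,.110]),f([.575,.14,.122]),"collar bottom/guide top",f([.575,.14,.08]))
E
```

```text
[0.45496814 0.06009622 0.21396024] [ 0.2158081  -0.38763779 -0.71552801] 0.00014046849872198955
r,phi 0.1107585341270909 0.7826652325594631
top px standing/dropped [[357.8, 173.1], [357.4, 179.4]]
[[202, 78], [214, 84], [216, 86], [216, 86], [216, 85], [213, 85], [212, 83], [209, 81], [210, 83], [209, 81], [211, 84], [213, 83], [216, 86], [222, 88], [227, 90], [229, 90], [229, 91], [224, 87], [199, 75], [150, 57], [130, 52], [128, 49]]
head top home/12mm up [357.1 338.6] [358.1 320.7] collar bottom/guide top [354.6 382.2]
```

View pics/s12.png

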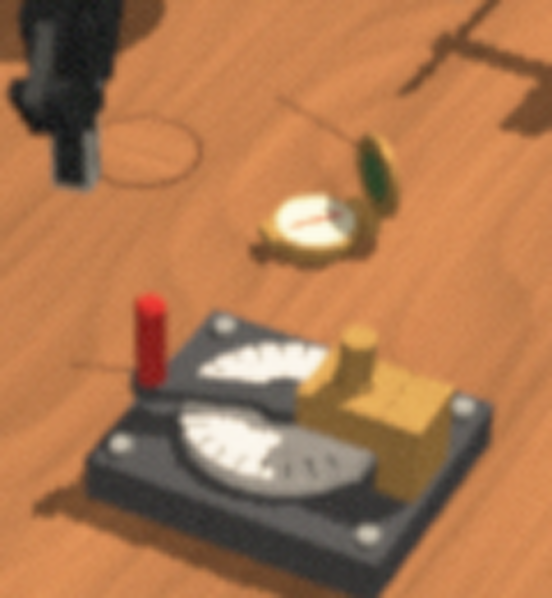

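Run:
```python
from h import *
a,b,c=[cv2.imread(f"pics/s{i}.png") for i in (5,10,12)]
t=a[275:325,335:382]
for n,i in(("s5",a),("s12",c)):
    r=cv2.matchTemplate(i[260:400,320:400],t,cv2.TM_CCOEFF_NORMED);_,v,_,l=cv2.minMaxLoc(r);print(n,v,l[0]+320,l[1]+260)
print("column s12",[c[y,350:366].mean(0).astype(int).tolist() for y in range(330,402,5)])
d=manip.get_image("scene")
f=lambda z:proj(d,[.575,.14,z])[0,1]*4.6
print("expected shift",f(.110)-f(.141),f(.122)-f(.141),f(.113)-f(.141))
```

```text
s5 0.9999989867210388 335 275
s12 0.985939085483551 335 320
column s12 [[90, 170, 228], [91, 176, 230], [89, 173, 229], [80, 157, 211], [62, 120, 163], [52, 99, 132], [49, 95, 127], [49, 95, 127], [52, 96, 128], [52, 96, 129], [51, 98, 132], [55, 105, 142], [58, 111, 149], [68, 129, 176], [83, 159, 214]]
expected shift 46.54965528648256 28.711590192912013 42.11127540330767
```

```bash
python3 -c "
from rig import manip
print(manip.get_state()['clock'],manip.sign_off())"
```

```text
the job is handed in; nothing more can be done
18.0333 None
```

The dial stage is locked and I handed the job in at 18 s of the 72 s allowed.

I took the brass-headed index pin from the block, set it in the guide on the dial, and turned the crank clockwise inside loosely opened fingers. The pin dropped into the hole at about 0.34 rad of crank angle. I then pressed it down with shut fingers and backed the arm away, so nothing was being touched at hand-in.

**Last checks**
- **Pressing:** it came to a rigid stop with the head top at 0.1102 m; fully home is 0.110 m. The highest settled press reading was about 15 N.
- **Picture:** the pin head sits 45 crop pixels lower than when it stood on the dial, against about 46.5 expected for fully home. That is about 1 mm short, inside what the camera can resolve. No steel shows between collar and guide.

**Doubts**
- **Catch balls:** while pressing past them I read only about 2 N, below the 4 to 12 N expected. The peak probably fell between readings, but I have no other reading of the catch.
- **Crank overshoot:** I made one more crank step, about 1 mm of hole travel, after the pin had already dropped. The force stayed near zero, so nothing was forced.
- **Other objects:** I saw no contact with anything else. I checked only the stage and the compass in the last picture, not the whole bench.

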